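Close a gas filter housing: key the cover home and swing the clamp over it

TASK

The aluminium cover of the gas filter housing is lying in the housing's mouth turned out of its key. Turn it until its three ears drop into the three slots of the rim and it sits fully home, then swing the clamp shut all the way so that its nose lies over the cover. Leave the other things on the bench where they are.

Things in the scene. Friction and masses are not known exactly. Their poses are not given: they have to be found in the camera images.
- housing: Steel filter housing fixed to the bench: round body 144 mm across, flat rim top 70 mm above the bench, on an aluminium base plate 12 mm thick (170 mm along x; y from -88 to +138 mm). Origin on the bench below the centre of the mouth, z up. The clamp's post stands 105 mm along its +y.
- seat (a point): Centre of the housing's mouth, level with the rim top. The mouth is a round well of 100 mm diameter, 22 mm deep. Its rim (radius 50 to 72 mm) has three slots, open to the well and to the outside, 23 mm wide, 10 mm deep, centred at 0, 90 and 225 degrees anticlockwise (from above) from the housing's x axis.
- cover: Loose aluminium cover, about 0.45 kg: disc 97 mm across, 16 mm thick, with three ears out to 67 mm radius at 0, 90 and 225 degrees anticlockwise from its x axis (18 mm wide, 10 mm thick, tops flush with the disc top). Origin at the centre of the underside, z up. Home, its x axis is along the housing's x and its origin 54 mm above the bench, tops flush with the rim. Only this turn fits.
- fin_top (a point): Middle of the top edge of the upright fin on the cover, 51 mm above the cover's underside. The fin runs along the cover's x through its centre: 90 mm long, 14 mm thick, standing 35 mm above the disc.
- clamp (a joint): Swing clamp, a flat steel lever on an upright pivot. 0 = fully shut (a stop; nose over the 90-degree slot, knob arm along the housing's +y); grows anticlockwise from above to 1.8 rad. Starts 1.0 to 1.5 rad open, stays where left (0.12 N m friction). Lever from 3 to 11 mm above the rim; nose 59 mm long, 20 mm wide. The cover blocks it while not home.
- cover_center (a point): Centre of the cover's disc top, 16 mm above its underside. At the start the ears rest on the rim, 10 mm too high (this point 80 mm above the bench), the lowest 6 mm of the disc in the well with 1.5 mm play all round. The cover is then 0.45 to 1.15 rad anticlockwise of its seat: turn it clockwise by that. Within about 0.03 rad it drops in by its weight or a light push.
- clamp_pivot (a point): Point on the clamp's pivot axis at the underside of the lever, 105 mm along the housing's +y from its centre, 73 mm above the bench. The pivot's boss, 28 mm across, ends 14 mm above it.
- clamp_knob (a point): Point on the axis of the clamp's upright black knob, 78 mm from the pivot axis, 98 mm above the bench. The knob is 18 mm across and stands from the lever's top (81 mm above the bench) to 117 mm above the bench.
- reagent_bottle: Bystander: amber bottle, 70 mm across, 150 mm tall, upright; origin under its centre.
- beaker: Bystander: glass beaker, 72 mm across, 90 mm tall; origin under its centre.
- spanner: Bystander: steel spanner, 170 mm long along its x, lying beside the housing; origin on the bench under its middle.
- screwdriver: Bystander: screwdriver, 190 mm long along its x, lying; origin under its middle.
- vial_tray: Bystander: white divided tray 150 x 100 x 40 mm; origin under its centre.
- blank_flange: Bystander: steel blank flange, disc 110 mm across with a round boss and no ears, 32 mm tall, lying on the bench; origin under its centre.
- sample_jar: Bystander: white jar 60 mm across, 80 mm tall; origin under its centre.
Mind the look-alikes: they are no part of the job. What is shaped like the cover but green or turquoise is not meant.

How it is judged:
On the way:
1. the cover is home in its keyed seat while the clamp is still open (z of cover in the frame of housing between 0.05 and 0.0562 m and angle between cover's own z axis and vertical below 0.04 rad and horizontal distance between cover and housing below 0.004 m and angle between the x axis of cover and the x axis of housing, either way round below 0.1 rad and value of joint clamp above 0.5 rad), for 0.2 s.
At the end, for the whole second after the job is handed in: The cover is home in its keyed seat (within 2 mm of its full depth, level within 0.04 rad, centred within 4 mm, its x axis along the housing's within 0.1 rad), at rest, and the clamp is shut (joint below 0.12 rad) (z of cover in the frame of housing between 0.05 and 0.0562 m and angle between cover's own z axis and vertical below 0.04 rad and horizontal distance between cover and housing below 0.004 m and angle between the x axis of cover and the x axis of housing, either way round below 0.1 rad and value of joint clamp below 0.12 rad and linear speed of cover below 0.02 m/s); the robot touches nothing.
It fails at once if another thing on the bench is moved by more than 30 mm (distance of any of reagent_bottle, beaker, spanner, screwdriver, vial_tray, blank_flange, sample_jar from where it was at the start of the episode above 0.03 m).
It also fails if it takes over 67 s, if anything falls off the work surface, if the arm or the gripper's body presses on something with over 40 N, if the wrist force passes 120 N, or if a joint passes its speed limit or range.

ROBOT

A 6-joint arm with a two-finger parallel gripper is mounted at the origin on the work surface. World frame = base frame: x ahead of the robot, y to its left, z up, the work surface at z = 0. Lengths are in m, angles in rad, forces in N, time in s.
With the tool pointing down it reaches from about 0.3 to 0.85 m from the base axis. Payload 5.4 kg.
Tool frame: the origin (TCP) lies midway between the tips of the shut fingers; the grasp point (between the pads) lies grip_point_offset behind it (grip_point_offset is the distance from the TCP to the grasp point, in m); z points along the fingers, y is the line along which they close (so a half turn about z gives the same grasp; the last joint's range is limited). The gripper opens to 85 mm and grips with 20 to 120 N. Pads are 22 mm wide; open, the fingers measure 114 mm over their backs; the gripper's body (76 mm by 85 mm) begins 54 mm behind the grasp point. The pads swing forward as they close: fully open they stand 13 mm farther back than shut.
Start: joints at [-1.343, 0.158, 1.597, -0, 1.386, -0.21], TCP at [0.244, -0.521, 0.231] pointing down, gripper open.
Joint ranges: [-2.91, 2.91], [-0.94, 2.29], [0.18, 2.7], [-1.29, 4.43], [0.17, 2.64], [-3, 3]. Speed limits (rad/s): [2.57, 2.57, 3.14, 3.14, 3.14, 3.14].

INTERFACE

Orientations are given as a unit quaternion [w, x, y, z].
In Python, from workcell import * gives the robot as it stands.
- The arm moves only by the shell command python3 -m inch 'ROWS' [FORCE]. ROWS is a JSON object of lists of equal length, an entry for each row: "linear": the shift along the tool's x, y, z normalised to -1 to 1, where 1 is 100 mm, a list of three; "dr": the turn, a rotation vector about the tool's x, y, z normalised to -1 to 1, where 1 is 0.5 rad, a list of three; "fingers": the gripper command: -1 is fully open, 1 is shut, values between are in proportion. A call has 1 to 8 rows; each row is the pose to reach, as a shift and turn from the pose commanded when the call began, along the tool's axes at that moment; what a row does not reach only later rows make up. A row lasts 1/8 s, in which the tool goes at most 62.5 mm and 10.7 degrees, less where a joint would pass 70% of its speed; a pose out of reach is approached as far as the arm can. A call with a number of a shift or a turn outside -1 to 1 is refused whole. A call with a gripper value outside its range is refused whole. The fingers move at their own pace and stop on an object; FORCE is the grip in N (left out, the last holds). Time passes only in rows, so rows that repeat a pose let the fingers close. It gives the time, the measured TCP pose, the force, the opening and the grip force at its end, in the units of the state.
- sense(): the state, without advancing time (a new reading comes with each control period).
- snapshot(name): name is "scene" or "top" or "wrist"; returns the picture (400x640x3 uint8, red, green, blue); there is no depth.
- calibration(name): a dict with "fx", "fy", "cx", "cy" (pixels), "k1" (the pictures are not rectified: a ray, as slopes to the right and down, at radius r is drawn at 1 + k1 r^2 times it, then the intrinsics apply), "pose" (4x4, takes a point from camera to world coordinates); the wrist camera has in their place "tool_from_camera" (4x4, takes a point from camera to tool coordinates, whose origin is the TCP and whose axes are the flange's). Camera axes: x right, y down, z forward; pixel columns grow to the right and rows downward; lengths in m; the calibration is good to about 2 mm. A picture is of the moment at which its call begins: read the wrist's pose just before it. calibration takes no time and is no camera call.
- hand_in(): hands the job in; it is judged then, once.
The state is a dict: "time": time; "joints": joint angles; "joint_vel": joint speeds; "joint_efforts": joint torques, N m; "eef_pos": TCP position; "eef_rot": TCP orientation; "contact_force": force on the tool from outside, world axes, zero at the start; "torque": the same for the moment, N m; "grip_width": opening from 0.0 (shut) to 1.0 (fully open); "grasp_force": force on a finger pad.
Only numpy, scipy, OpenCV 4.12 (cv2) and the standard library are available. Lean on these libraries where they do the work, as an engineer would, in place of code of your own. Each camera call takes 0.05 s, during which the arm holds its last target. There are 200 camera calls.

## Working session

There is one attempt and no reset: what is moved stays moved. The work goes in short steps, Python scripts to look and compute and a shell command to move; the robot and the scene stay as the last step left them, time stands still between calls to the robot, and variables do not carry over. Pictures are saved under pics/ and viewed, at most 10 in all, crops included, and the job is handed in when it is done.

```bash
mkdir -p pics
python3 - <<'E'
from workcell import *
import cv2
s=sense();print(s['time'],s['eef_pos'],s['eef_rot'],grip_point_offset if 'grip_point_offset' in globals() else None)
for n in("scene","top"):
    im=snapshot(n);cv2.imwrite(f"pics/{n}0.png",im[:,:,::-1]);c=calibration(n);print(n,c)
print(calibration("wrist"))
E
```

```text
0.0 [ 0.24362236 -0.52016857  0.23030792] [-9.49281449e-04  9.76137996e-01  2.17149052e-01  6.62972382e-06] 0.0187
scene {'fx': 520.1179723548335, 'fy': 520.1179723548335, 'cx': 323.14855962401765, 'cy': 199.01830595087543, 'k1': 0.00015032285844094397, 'pose': array([[-0.81312405,  0.42328535, -0.39957327,  1.15387799],
       [ 0.58194632,  0.60641705, -0.54184578,  0.82170588],
       [ 0.01295266, -0.67311803, -0.73942163,  1.27029791],
       [ 0.        ,  0.        ,  0.        ,  1.        ]])}
top {'fx': 517.8544057700002, 'fy': 517.8544057700002, 'cx': 320.890317703574, 'cy': 201.42868898315947, 'k1': -0.06933890495729239, 'pose': array([[-0.01113081, -0.9837283 ,  0.17931743,  0.26587596],
       [-0.99971773,  0.00718369, -0.02264622, -0.0272641 ],
       [ 0.02098956, -0.17951888, -0.98353058,  1.58348835],
       [ 0.        ,  0.        ,  0.        ,  1.        ]])}
{'fx': 331.40034585087585, 'fy': 331.40034585087585, 'cx': 323.00185570766456, 'cy': 208.22245563896627, 'k1': -0.03276320625731357, 'tool_from_camera': array([[ 6.90799349e-04, -9.48961767e-01, -3.15390373e-01,
         8.12028050e-02],
       [ 9.99999542e-01,  8.64431680e-04, -4.10645326e-04,
        -3.81174784e-04],
       [ 6.62320144e-04, -3.15389945e-01,  9.48961930e-01,
        -1.42093554e-01],
       [ 0.00000000e+00,  0.00000000e+00,  0.00000000e+00,
         1.00000000e+00]])}
```

```bash
ls -la; python3 -c "
import cv2,numpy as np
a=cv2.imread('pics/top0.png');print(a.shape)"
```

```text
total 12
drwxr-xr-x  3 agent agent 4096 Dec  1 08:40 .
drwxr-xr-x 23 root  root  4096 Dec  1 08:40 ..
drwxr-xr-x  2 agent agent 4096 Dec  1 08:40 pics
(400, 640, 3)
```

View pics/top0.png

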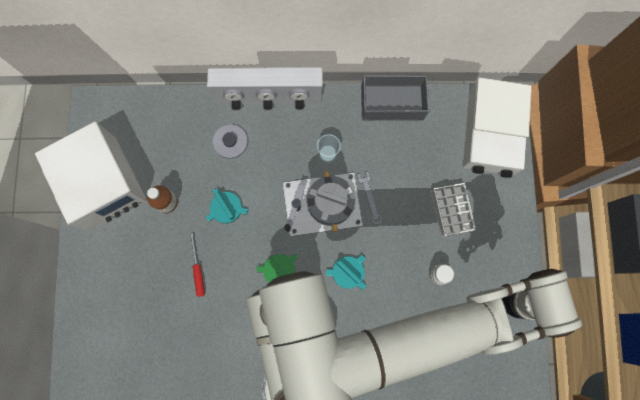

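View pics/scene0.png

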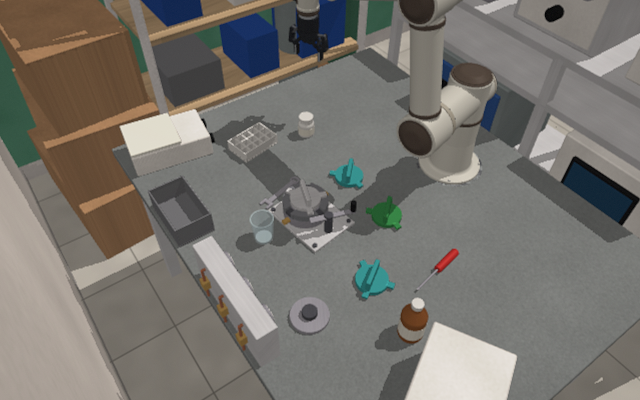

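The top view shows the grey cover in the housing at (331,200), with the clamp pivot to its left near (297,205). The look-alikes are turquoise at (227,206) and (348,271) and green at (278,266). None of those is aluminium or in a housing, so the grey one is meant. I'll confirm with an enlarged crop.

```bash
cat > h.py <<'E'
import numpy as np, cv2
from workcell import *
from scipy.spatial.transform import Rotation as R
def campose(n,s=None):
    c=calibration(n)
    if n!="wrist": return c,c["pose"]
    T=np.eye(4);q=s["eef_rot"];T[:3,:3]=R.from_quat([q[1],q[2],q[3],q[0]]).as_matrix();T[:3,3]=s["eef_pos"]
    return c,T@c["tool_from_camera"]
def cast(c,P,uv,z):
    uv=np.atleast_2d(np.array(uv,float));K=np.array([[c["fx"],0,c["cx"]],[0,c["fy"],c["cy"]],[0,0,1]])
    p=cv2.undistortPoints(uv[:,None],K,np.array([c["k1"],0,0,0,0.]))[:,0]
    d=np.c_[p,np.ones(len(p))]@P[:3,:3].T;o=P[:3,3]
    return o+d*((z-o[2])/d[:,2])[:,None]
E
python3 - <<'E'
import cv2
a=cv2.imread('pics/top0.png')[155:247,270:390]
cv2.imwrite('pics/crop0.png',cv2.resize(a,None,fx=6,fy=6,interpolation=cv2.INTER_CUBIC))
E
```

```text
(no output)
```

View pics/crop0.png

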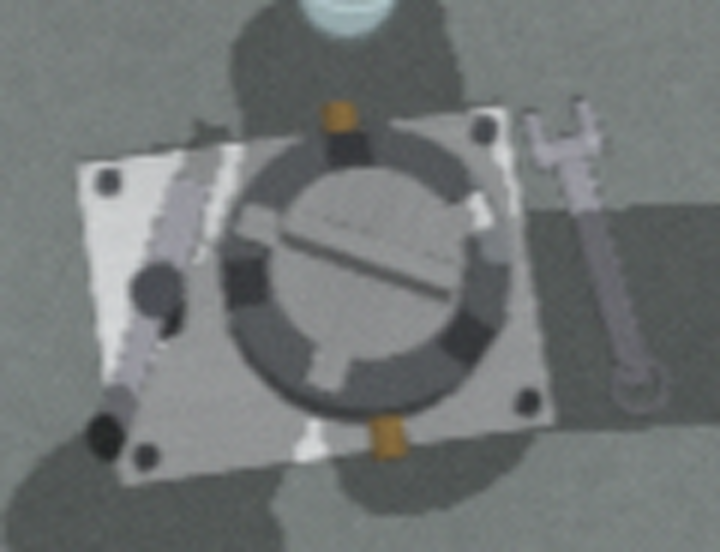

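The crop confirms it. The dark slots are at (348,148), (245,277) and (467,335), and the grey ears at (260,222), (330,370) and (482,210), so the cover is about 1 rad anticlockwise. The clamp pivot is at (157,290) and its knob at (105,437).

Run:
```python
from h import *
c,P=campose("top")
f=lambda p,z:cast(c,P,[270+(p[0]+.5)/6-.5,155+(p[1]+.5)/6-.5],z)[0]
ears=[f(p,.08) for p in((260,222),(330,370),(482,210))]
sl=[f(p,.065) for p in((348,148),(245,277),(467,335))]
def fit(pts,r):
    a=np.radians([0,90,225]);M=[[r*np.cos(t),r*np.sin(t)] for t in a]
    M=np.array(M);p=np.array(pts)[:,:2];A=M-M.mean(0);B=p-p.mean(0)
    th=np.arctan2((A[:,0]*B[:,1]-A[:,1]*B[:,0]).sum(),(A*B).sum());Rm=np.array([[np.cos(th),-np.sin(th)],[np.sin(th),np.cos(th)]])
    t=p.mean(0)-Rm@M.mean(0);return th,t,np.linalg.norm((M@Rm.T+t)-p,axis=1)
print("cover",fit(ears,.06));print("housing",fit(sl,.061))
pv=f((157,290),.087);kn=f((105,437),.117);print("pivot",pv,"knob",kn,np.linalg.norm((kn-pv)[:2]))
```

```text
cover (np.float64(1.2122968587881706), array([ 0.55028648, -0.09397422]), array([0.00173714, 0.00170499, 0.00012567]))
housing (np.float64(0.13285386069213737), array([ 0.55166059, -0.09169477]), array([0.00184534, 0.00144616, 0.00079431]))
pivot [0.53481698 0.01210652 0.087     ] knob [0.45865134 0.03619508 0.117     ] 0.07988406506824398
```

```bash
for i in 1 2 3 4 5; do python3 -m inch '{"linear":[[0.46,-0.26,0],[0.92,-0.51,0],[0.92,-0.51,0]],"dr":[[0,0,0],[0,0,0],[0,0,0]],"fingers":[0,0,0]}' | tail -c 300; done
for i in 1 2; do python3 -m inch '{"linear":[[0,0,0],[0,0,0],[0,0,0]],"dr":[[0,0,-0.3],[0,0,-0.6],[0,0,-0.77]],"fingers":[0,0,0]}' | tail -c 300; done
python3 -m inch '{"linear":[[0,0,0],[0,0,0],[0,0,0]],"dr":[[0,0,0],[0,0,0],[0,0,0]],"fingers":[0,0,0]}'
python3 - <<'E'
from h import *
s=sense();im=snapshot("wrist");cv2.imwrite("pics/w1.png",im[:,:,::-1]);np.save("w1.npy",{k:np.array(v) for k,v in s.items()})
print(s['time'],s['eef_pos'],s['eef_rot'],s['joints'],s['contact_force'])
E
```

```text
time: 0.48
eef_pos: [0.307, -0.4329, 0.2308]
eef_rot: [-0.001, 0.976, 0.219, 0.0]
contact_force: [0.1, -0.2, 0.1]
grip_width: 0.502
grasp_force: 0.0
time: 0.85
eef_pos: [0.3682, -0.3486, 0.231]
eef_rot: [-0.0, 0.976, 0.219, 0.0]
contact_force: [-0.7, -0.7, -0.0]
grip_width: 0.503
grasp_force: 0.0
time: 1.23
eef_pos: [0.4297, -0.2641, 0.2311]
eef_rot: [-0.0, 0.976, 0.219, -0.0]
contact_force: [-0.4, -0.1, 0.5]
grip_width: 0.5
grasp_force: 0.0
time: 1.6
eef_pos: [0.4913, -0.1796, 0.2311]
eef_rot: [-0.0, 0.976, 0.218, -0.0]
contact_force: [-0.8, -1.0, -0.3]
grip_width: 0.5
grasp_force: 0.0
time: 1.98
eef_pos: [0.5531, -0.0949, 0.231]
eef_rot: [0.0, 0.976, 0.218, -0.0]
contact_force: [-0.8, 0.3, -0.0]
grip_width: 0.501
grasp_force: 0.0
time: 2.35
eef_pos: [0.5515, -0.0978, 0.2311]
eef_rot: [0.0, 0.916, 0.4, -0.001]
contact_force: [0.5, 1.0, 0.4]
grip_width: 0.505
grasp_force: 0.0
time: 2.72
eef_pos: [0.5514, -0.0979, 0.2311]
eef_rot: [0.0, 0.823, 0.568, -0.001]
contact_force: [-0.2, -0.2, 0.5]
grip_width: 0.501
grasp_force: 0.0
time: 3.1
eef_pos: [0.5521, -0.0954, 0.2312]
eef_rot: [0.0, 0.824, 0.567, -0.0]
contact_force: [-0.1, -0.1, -0.0]
grip_width: 0.502
grasp_force: 0.0
3.1 [ 0.55208606 -0.09543751  0.2312471 ] [ 2.13328012e-05  8.23537871e-01  5.67261283e-01 -1.11157490e-04] [-3.86728979e-01  1.20652205e-01  1.63889127e+00 -2.13043305e-04
  1.38213552e+00 -2.22456570e-02] [-0.0647125  -0.06511565 -0.00958948]
```

View pics/w1.png

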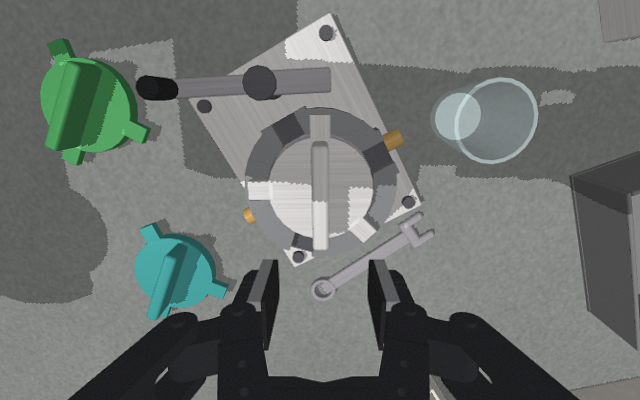

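The wrist view shows the fin nearly upright in the picture, from (320,143) to (320,250). The clamp boss is at (260,82) and the knob at about (150,87).

Run:
```python
from h import *
s=np.load("w1.npy",allow_pickle=True).item();c,P=campose("wrist",s)
a,b=cast(c,P,[(320,143),(320.5,250)],.115);print(a,b,(a+b)/2,np.linalg.norm(a-b),np.arctan2(*(a-b)[1::-1]))
e=cast(c,P,[(320,125),(259,191),(363,230)],.08);print(e)
print("pivot,knob",cast(c,P,[(260,82)],.087),cast(c,P,[(145,87)],.117))
yaw=2*np.arctan2(s['eef_rot'][2],s['eef_rot'][1]);print(yaw)
m=((a+b)/2-s['eef_pos'])[:2];print("tool dx,dy",m@[np.cos(yaw),np.sin(yaw)],m@[np.sin(yaw),-np.cos(yaw)])
```

```text
[ 0.56702343 -0.04899072  0.115     ] [ 0.53487972 -0.13390739  0.115     ] [ 0.55095157 -0.09144905  0.115     ] 0.09079679839608598 1.208932337755318
[[ 0.5706409  -0.03863154  0.08      ]
 [ 0.49715712 -0.07377287  0.08      ]
 [ 0.57402692 -0.14425093  0.08      ]]
pivot,knob [[0.53758384 0.01114013 0.087     ]] [[0.46149788 0.03573571 0.117     ]]
1.2063529691952664
tool dx,dy 0.003322142331895634 -0.0024815831547950716
```

```bash
python3 -m inch '{"linear":[[0.03,-0.025,0.4],[0.03,-0.025,0.8],[0.03,-0.025,0.9],[0.03,-0.025,0.9]],"dr":[[0,0,0],[0,0,0],[0,0,0],[0,0,0]],"fingers":[0,0,0,0]}' 40 | head -3
python3 -m inch '{"linear":[[0,0,0.3],[0,0,0.5],[0,0,0.54],[0,0,0.54]],"dr":[[0,0,0],[0,0,0],[0,0,0],[0,0,0]],"fingers":[0,0,0,0]}'
python3 -m inch '{"linear":[[0,0,0],[0,0,0],[0,0,0],[0,0,0],[0,0,0],[0,0,0]],"dr":[[0,0,0],[0,0,0],[0,0,0],[0,0,0],[0,0,0],[0,0,0]],"fingers":[1,1,1,1,1,1]}' 40
```

```text
time: 3.65
eef_pos: [0.551, -0.0911, 0.1415]
eef_rot: [-0.0, 0.823, 0.568, -0.0]
time: 4.15
eef_pos: [0.5521, -0.0915, 0.089]
eef_rot: [0.001, 0.823, 0.568, 0.001]
contact_force: [0.2, -0.3, 0.3]
grip_width: 0.497
grasp_force: 0.0
time: 4.9
eef_pos: [0.5519, -0.0914, 0.0887]
eef_rot: [0.001, 0.823, 0.568, 0.001]
contact_force: [-0.9, 0.7, 5.7]
grip_width: 0.156
grasp_force: 40.9
```

```bash
python3 -m inch '{"linear":[[0,0,0],[0,0,0],[0,0,0],[0,0,0],[0,0,0]],"dr":[[0,0,0.25],[0,0,0.5],[0,0,0.75],[0,0,1],[0,0,1]],"fingers":[1,1,1,1,1]}'
python3 -m inch '{"linear":[[0,0,0],[0,0,0],[0,0,0],[0,0,0],[0,0,0]],"dr":[[0,0,0.25],[0,0,0.5],[0,0,0.75],[0,0,0.94],[0,0,0.94]],"fingers":[1,1,1,1,1]}'
```

```text
time: 5.52
eef_pos: [0.552, -0.0916, 0.0887]
eef_rot: [0.001, 0.938, 0.346, 0.001]
contact_force: [0.1, -0.1, 6.5]
grip_width: 0.155
grasp_force: 40.8
time: 6.15
eef_pos: [0.5518, -0.0915, 0.0887]
eef_rot: [0.001, 0.993, 0.118, 0.001]
contact_force: [-1.0, -0.9, 6.4]
grip_width: 0.154
grasp_force: 40.8
```

```bash
python3 -m inch '{"linear":[[0,0,0.02],[0,0,0.04],[0,0,0.04],[0,0,0.04],[0,0,0.04]],"dr":[[0,0,0.04],[0,0,0.08],[0,0,0.13],[0,0,0.17],[0,0,0.2]],"fingers":[1,1,1,1,1]}'
```

```text
time: 6.78
eef_pos: [0.5513, -0.0918, 0.0832]
eef_rot: [0.001, 0.998, 0.069, 0.001]
contact_force: [2.5, -4.2, -3.3]
grip_width: 0.156
grasp_force: 39.8
```

```bash
python3 -m inch '{"linear":[[0,0,0.02],[0,0,0.04],[0,0,0.05],[0,0,0.06],[0,0,0.06]],"dr":[[0,0,0],[0,0,0],[0,0,0],[0,0,0],[0,0,0]],"fingers":[1,1,1,1,1]}'
```

```text
time: 7.4
eef_pos: [0.5517, -0.0917, 0.0787]
eef_rot: [0.001, 0.998, 0.069, 0.0]
contact_force: [-0.8, -2.3, 8.2]
grip_width: 0.157
grasp_force: 41.1
```

The tool came down exactly 10 mm, so the cover should be home. I'll release, go up and look.

```bash
python3 -m inch '{"linear":[[0,0,0],[0,0,0],[0,0,0],[0,0,0]],"dr":[[0,0,0],[0,0,0],[0,0,0],[0,0,0]],"fingers":[0,0,0,0]}'
python3 -m inch '{"linear":[[0,0,-0.3],[0,0,-0.8],[0,0,-1],[0,0,-1]],"dr":[[0,0,0],[0,0,0],[0,0,0],[0,0,0]],"fingers":[0,0,0,0]}' | head -2
python3 -m inch '{"linear":[[0,-0.1,-0.4],[-0.36,-0.69,-0.4],[-0.36,-0.69,-0.4]],"dr":[[0,0,0],[0,0,0],[0,0,0]],"fingers":[0,0,0]}' | head -2
for i in 1 2; do python3 -m inch '{"linear":[[0,0,0],[0,0,0],[0,0,0],[0,0,0]],"dr":[[0,0,0.35],[0,0,0.7],[0,0,1],[0,0,1]],"fingers":[0,0,0,0]}' | head -3; done
python3 - <<'E'
from h import *
s=sense();im=snapshot("wrist");np.save("w2.npy",{k:np.array(v) for k,v in s.items()})
cv2.imwrite("pics/w2.png",im[:,:,::-1])
print(s['time'],s['eef_pos'],s['eef_rot'],s['joints'],s['contact_force'])
E
```

```text
time: 7.9
eef_pos: [0.5507, -0.0908, 0.077]
eef_rot: [-0.0, 0.998, 0.069, -0.0]
contact_force: [-0.1, 0.6, -0.7]
grip_width: 0.501
grasp_force: 0.0
time: 8.4
eef_pos: [0.5522, -0.0916, 0.1792]
time: 8.78
eef_pos: [0.5028, -0.0251, 0.2148]
time: 9.28
eef_pos: [0.5055, -0.0279, 0.2158]
eef_rot: [-0.0, 0.984, -0.179, -0.001]
time: 9.78
eef_pos: [0.5057, -0.0279, 0.2165]
eef_rot: [0.0, 0.909, -0.416, -0.001]
9.775 [ 0.5056857  -0.02786332  0.21652044] [ 1.18583960e-04  9.09278100e-01 -4.16188640e-01 -5.82130426e-04] [-2.94009894e-01 -8.05166156e-03  1.80275321e+00 -8.00034754e-05
  1.34807671e+00  2.13530361e+00] [ 0.28898127 -0.53244554  0.8163592 ]
```

View pics/w2.png

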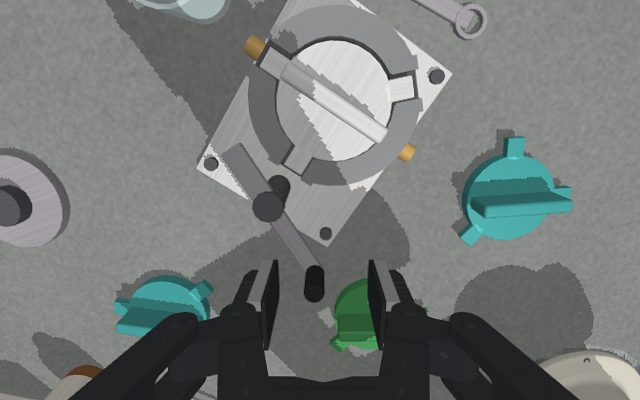

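The cover is home, with its ears in the slots at (273,57), (402,88) and (297,157). The clamp is still open, with its boss at (268,206) and its knob at about (314,285).

Run:
```python
from h import *
s=np.load("w2.npy",allow_pickle=True).item();c,P=campose("wrist",s)
pv=cast(c,P,[(268,206)],.087)[0];yaw=2*np.arctan2(s['eef_rot'][2],s['eef_rot'][1])
for p in((314,292),(314,275)):
  k=cast(c,P,[p],.117)[0];print(k,np.linalg.norm((k-pv)[:2]),pv)
pv=np.array([.5375,.0118]);p0=s['eef_pos'][:2]
print(yaw)
T=lambda m:np.round([m@[np.cos(yaw),np.sin(yaw)],m@[np.sin(yaw),-np.cos(yaw)]],4)*10
k0=pv+.078*np.array([np.cos(2.84),np.sin(2.84)])
print("to knob",k0,T(k0-p0))
for a in np.arange(2.84,1.5,-.114): print(round(a-1.704,2),T(pv+.078*np.array([np.cos(a),np.sin(a)])-k0))
```

```text
[0.46306591 0.03326397 0.117     ] 0.07735130208454244 [0.53656788 0.00916657 0.087     ]
[0.47355887 0.02090748 0.117     ] 0.06409355719968572 [0.53656788 0.00916657 0.087     ]
-0.8584994561866233
to knob [0.46302056 0.03496923] [-0.754 -0.088]
1.14 [0. 0.]
1.02 [-0.043 -0.078]
0.91 [-0.076 -0.16 ]
0.79 [-0.1   -0.246]
0.68 [-0.114 -0.334]
0.57 [-0.118 -0.422]
0.45 [-0.112 -0.511]
0.34 [-0.095 -0.599]
0.22 [-0.069 -0.683]
0.11 [-0.034 -0.765]
-0.0 [ 0.011 -0.842]
-0.12 [ 0.064 -0.913]
```

```bash
python3 -m inch '{"linear":[[-0.5,-0.06,0],[-0.75,-0.08,0],[-0.75,-0.08,0.3],[-0.75,-0.08,0.65],[-0.75,-0.08,0.65]],"dr":[[0,0,0],[0,0,0],[0,0,0],[0,0,0],[0,0,0]],"fingers":[0,0,0,0,0]}'
python3 -m inch '{"linear":[[0,0,0.3],[0,0,0.55],[0,0,0.6],[0,0,0.6],[0,0,0.6],[0,0,0.6]],"dr":[[0,0,0],[0,0,0],[0,0,0],[0,0,0],[0,0,0],[0,0,0]],"fingers":[0,0,0,0.44,0.44,0.44]}'
```

```text
time: 10.45
eef_pos: [0.4607, 0.0349, 0.1496]
eef_rot: [0.001, 0.909, -0.416, -0.003]
contact_force: [0.2, 0.4, 0.3]
grip_width: 0.5
grasp_force: 0.0
time: 11.2
eef_pos: [0.4639, 0.0343, 0.0934]
eef_rot: [-0.0, 0.909, -0.418, 0.001]
contact_force: [-1.0, 0.6, 0.6]
grip_width: 0.279
grasp_force: 0.0
```

```bash
python3 -m inch '{"linear":[[-0.04,-0.08,0],[-0.07,-0.16,0],[-0.1,-0.25,0],[-0.11,-0.33,0],[-0.12,-0.42,0],[-0.11,-0.51,0],[-0.095,-0.6,0],[-0.07,-0.68,0]],"dr":[[0,0,0],[0,0,0],[0,0,0],[0,0,0],[0,0,0],[0,0,0],[0,0,0],[0,0,0]],"fingers":[0.44,0.44,0.44,0.44,0.44,0.44,0.44,0.44]}'
python3 -m inch '{"linear":[[0.035,-0.08,0],[0.08,-0.16,0],[0.11,-0.2,0],[0.12,-0.22,0],[0.12,-0.22,0]],"dr":[[0,0,0],[0,0,0],[0,0,0],[0,0,0],[0,0,0]],"fingers":[0.44,0.44,0.44,0.44,0.44]}'
```

```text
time: 12.2
eef_pos: [0.5109, 0.0843, 0.0924]
eef_rot: [-0.0, 0.909, -0.418, 0.0]
contact_force: [-1.1, -1.0, -0.1]
grip_width: 0.281
grasp_force: 0.8
time: 12.82
eef_pos: [0.5305, 0.0878, 0.0913]
eef_rot: [0.004, 0.909, -0.417, -0.005]
contact_force: [-17.2, -6.2, 10.3]
grip_width: 0.283
grasp_force: 8.7
```

```bash
python3 -m inch '{"linear":[[-0.03,0.06,0],[-0.03,0.06,0],[-0.03,0.06,0],[-0.03,0.06,-0.3],[-0.03,0.06,-0.8],[-0.03,0.06,-1],[-0.03,0.06,-1]],"dr":[[0,0,0],[0,0,0],[0,0,0],[0,0,0],[0,0,0],[0,0,0],[0,0,0]],"fingers":[0.1,0.1,0.1,0.1,0.1,0.1,0.1]}'
python3 - <<'E'
from h import *
s=sense();im=snapshot("wrist");cv2.imwrite("pics/w3.png",im[:,:,::-1])
c,P=campose("wrist",s);np.save("w3.npy",{k:np.array(v) for k,v in s.items()});print(s['eef_pos'],s['contact_force'])
E
```

```text
time: 13.7
eef_pos: [0.53, 0.0876, 0.1945]
eef_rot: [-0.001, 0.909, -0.418, 0.002]
contact_force: [0.1, -0.4, -0.4]
grip_width: 0.453
grasp_force: 0.0
[0.52996958 0.08760263 0.1945    ] [ 0.07056066 -0.3969622  -0.35874214]
```

View pics/w3.png

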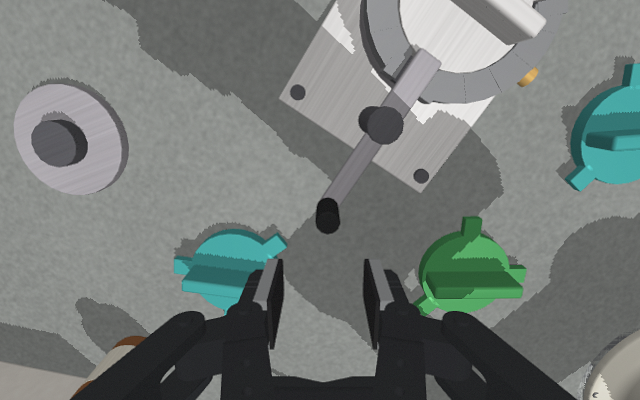

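The lever now lies over the rim and the cover's 90° ear, with its nose at (425,60), boss at (384,126) and knob at about (328,218). I'll check the clamp angle.

Run:
```python
from h import *
s=np.load("w3.npy",allow_pickle=True).item();c,P=campose("wrist",s)
k=cast(c,P,[(328,222)],.117)[0];pv=cast(c,P,[(384,126)],.087)[0];n=cast(c,P,[(426,58)],.081)[0]
for a,b in((k,pv),(k,n),(pv,n)):
  d=(a-b)[:2];print(a,b,np.linalg.norm(d),np.arctan2(d[1],d[0])-1.704)
```

```text
[0.52611875 0.08748574 0.117     ] [0.536604   0.01198483 0.087     ] 0.07622550979583201 0.004789467088805122
[0.52611875 0.08748574 0.117     ] [ 0.54564925 -0.04237097  0.081     ] 0.1313171946779166 0.016077774247852394
[0.536604   0.01198483 0.087     ] [ 0.54564925 -0.04237097  0.081     ] 0.055103259676550165 0.031693432368607555
```

The clamp angle is about 0.01 rad, so it is shut, and the robot is clear of everything.

```bash
python3 -c "
from workcell import *
print(hand_in())"
```

```text
the job is handed in; nothing more can be done
None
```

The cover is home in its keyed seat and the clamp is swung shut over it (about 0.01 rad by camera); I handed the job in about 14 s into the 67 s allowed, and no verdict came back.

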